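Roll down a freshly glued picture

ROBOT

A 6-joint arm with a two-finger parallel gripper is mounted at the origin on the work surface. World frame = base frame: x ahead of the robot, y to its left, z up, the work surface at z = 0. Lengths are in m, angles in rad, forces in N, time in s.
With the tool pointing down it reaches from about 0.375 to 0.975 m from the base axis. Payload 3.8 kg.
Tool frame: the origin (TCP) lies between the finger pads; the fingertips stand 17 mm ahead of it and the grasp point (between the pads) lies 2 mm behind it (tips_ahead is the distance from the TCP to the fingertips, in m); z points along the fingers, y is the line along which they close (so a half turn about z gives the same grasp; the last joint's range is limited). The gripper opens to 85 mm and grips with 20 to 120 N. Pads are 22 mm wide; open, the fingers measure 114 mm over their backs; the gripper's body (76 mm by 85 mm) begins 54 mm behind the grasp point. The pads swing forward as they close: fully open they stand 13 mm farther back than shut.
Start: joints at [-1.271, 0.264, 1.604, -0, 1.274, -0.037], TCP at [0.223, -0.637, 0.248] pointing down, gripper open.
Joint ranges: [-2.63, 2.63], [-0.94, 2.18], [0.31, 2.57], [-1.31, 4.45], [0, 2.66], [-2.55, 2.55]. Speed limits (rad/s): [2.57, 2.57, 3.14, 3.14, 3.14, 3.14].

INTERFACE

Orientations are given as a unit quaternion [x, y, z, w].
In Python, from station import move_to, move_l, set_joints, command_gripper, pause, inverse_kinematics, read_state, camera, IKError, finish_job, search_frame, silhouettes, landmark_of, tips_ahead gives the robot as it stands. Calls block until the motion is done:
- move_to(position, orientation): joint-space move of the TCP to a pose.
- move_l(position, ori=None, v=0.15): straight line of the TCP; ori=None keeps the orientation; v is the mean speed in m/s.
- set_joints(angles): joint-space move.
- command_gripper(opening, newtons=None): opening from 0.0 (shut) to 1.0 (fully open); newtons is the grip in N (None keeps the last); returns when the fingers have stopped.
- pause(seconds).
- inverse_kinematics(position, orientation): joint angles nearest the present ones, or None.
- read_state(): the state.
- camera(name): name is "scene" or "top" or "wrist"; returns a dict with "color" (420x560x3 uint8, red, green, blue), "depth" (420x560 float32, m along the optical axis (not along the pixel's ray), 0 where there is no reading), "vertical_fov" (degrees; the focal length in pixels is half the picture's height over the tangent of half this angle, whatever the lens; pixels are square), "cx", "cy" (the principal point, pixels), "rvec" (rotation vector, rad) and "tvec" (3), from world to camera coordinates, as OpenCV has them. Camera axes: x right, y down, z forward; pixel columns grow to the right and rows downward; lengths in m; the calibration is good to about 2 mm. A picture is of the moment at which its call begins.
A pose or a line that the arm cannot do raises IKError and nothing moves.
- finish_job(): hands the job in; it is judged then, once.
Trained networks look in a picture, given as the dict that the camera call returned (one of the last four; its "shot" number tells which), for a name from the list of things; names that differ only in an ending like _2 or _b are one class to them, and where a whole thing is asked for, a point or a joint stands for the part that bears it (a point fixed in the world has none). Each returns a list of dicts, best first, with "confidence" (0 to 1); they miss things now and then, are a little off and sometimes report something else, mostly with a low value. They report only what shows in the picture. A call takes as long as a camera call. They do not tell look-alikes from the thing itself.
- search_frame(picture, query): "bbox" ([left, top, width, height] in pixels, round what is visible of it).
- silhouettes(picture, query): "pixels" (420x560 bool, what is visible of it) and "bbox" ([left, top, width, height] in pixels, round what is visible of it).
- landmark_of(picture, query): "xy" ([column, row] in pixels: a listed point, or the origin of a listed thing).
The state is a dict: "time_s": time; "q": joint angles; "qvel": joint speeds; "joint_torque": joint torques, N m; "ee_pos": TCP position; "orientation": TCP orientation; "contact_force": force on the tool from outside, world axes, zero at the start; "torque": the same for the moment, N m; "width": opening from 0.0 (shut) to 1.0 (fully open); "gripper_force": force on a finger pad.
Only numpy, scipy, OpenCV 4.12 (cv2) and the standard library are available. Lean on these libraries where they do the work, as an engineer would, in place of code of your own. Each camera call takes 0.05 s, during which the arm holds its last target. There are 200 camera calls.

TASK

The little red paint pot has been holding the freshly glued picture flat on its plywood plaque: stand it upright in the free bay of the paint tray. Then lay the wooden roller along the yellow tape, square to the picture and centred on it, and with your fingers on top of the roller roll it right across the picture, neither lifting nor dragging it there, until it lies still and square on the blue tape. Leave the glue jar, the scissors and the other two paint pots as they are.

Things in the scene. Friction and masses are not known exactly. Their poses are not given: they have to be found in the camera images.
- plaque: Fixed plywood plaque, 170 (x) x 210 (y) x 9 mm thick, on the desk; origin at the centre of its underside, z up: its top is at z = 9 mm. A landscape picture, 108 (x) x 88 (y) mm with its white border, is glued on the middle of the top. The roller goes along the plaque's y (either way, as the tapes lie) with its axis along the plaque's x.
- tape_yellow: Strip of yellow tape, 168 x 24 mm, paper thin, across one end of the plaque's top, long side along the plaque's x, its middle 62 mm from the plaque's centre along the plaque's y (plus or minus: either end). Origin in its middle on the plaque's top; x along the strip, as the plaque's x. Start of the roll.
- tape_blue: The same, in blue, across the other end of the plaque, on the other side of the picture. End of the roll.
- roller: Loose beech roller: cylinder 40 mm in diameter, 150 mm long, with a red knob (16 mm in diameter, 12 mm long) on each end; 0.16 kg. Origin at its centre, 20 mm above what it lies on; x is its axis, y and z turn as it rolls. Starts on the desk, left or right of the plaque. A finger pressed on its top travels twice as far as the roller. Friction about 0.6; once let go it soon stops.
- pot_red: Loose round paint pot, white with red band and red lid, closed, 44 mm in diameter, 52 mm high, about 0.11 kg, standing on the picture at the start. Origin at the centre of its underside.
- tray: Fixed grey tray, 200 (x) x 72 (y) x 14 mm high, walls and floor 3 mm, left or right of the plaque. Two walls as high as the rim part it into three bays along its x, centred at x = -66, 0 and 66 mm, y = 0, each about 62 x 66 mm. Two hold paint pots; the free one has a red ring of dried paint on its floor. Origin at the centre of its underside, z up.
- pot_green: Paint pot like the red one, but green, standing in one bay of the tray; to be left alone.
- pot_orange: Paint pot like the red one, but orange, standing in another bay of the tray; to be left alone.
- glue_jar: White glue jar with green label, 70 mm in diameter, 104 mm high, 0.3 kg, loose, standing close beside the plaque, on its +x or its -x side; to be left alone. Origin at the centre of its underside.
- scissors: Steel scissors with black handles, 165 mm long, 80 mm across the handles, 10 mm thick, loose, lying flat beside the plaque, on the side away from the jar; to be left alone. Origin at the rivet, on the desk; the blades point to its own +y and reach 98 mm, the handles to -y and reach 87 mm.
Mind the look-alikes: they are no part of the job. Of the things that look like the roller, the middle-sized one is meant.

How it is judged:
On the way, in this order (a step that is already met when the one before it is completed fails the run):
1. the red pot stands in a bay of the tray, let go (x of pot_red in the frame of tray between -0.1 and 0.1 m and y of pot_red in the frame of tray between -0.036 and 0.036 m and z of pot_red in the frame of tray below 0.008 m and angle between pot_red's own z axis and vertical below 0.15 rad and linear speed of pot_red below 0.03 m/s and contact force between pot_red and the fingers below 0.3 N), for 0.2 s.
2. the roller lies on the yellow tape, along it and centred on the picture (y of roller in the frame of tape_yellow between -0.012 and 0.012 m and x of roller in the frame of tape_yellow between -0.025 and 0.025 m and angle between the x axis of roller and the x axis of tape_yellow, either way round below 0.15 rad and z of roller in the frame of plaque between 0.024 and 0.034 m and linear speed of roller below 0.03 m/s), for 0.2 s.
3. the roller is rolling over the middle of the picture (y of roller in the frame of plaque between -0.015 and 0.015 m and x of roller in the frame of plaque between -0.03 and 0.03 m and z of roller in the frame of plaque between 0.024 and 0.034 m), for 0.05 s.
At the end, for the whole second after the job is handed in: The roller lies at rest on the plaque with its axis within 12 mm of the middle line of the blue tape, within 25 mm of centred along it and within 0.15 rad of parallel to it; the red pot stands upright in a bay of the tray, on its floor (y of roller in the frame of tape_blue between -0.012 and 0.012 m and x of roller in the frame of tape_blue between -0.025 and 0.025 m and angle between the x axis of roller and the x axis of tape_blue, either way round below 0.15 rad and z of roller in the frame of plaque between 0.024 and 0.034 m and linear speed of roller below 0.01 m/s and x of pot_red in the frame of tray between -0.1 and 0.1 m and y of pot_red in the frame of tray between -0.036 and 0.036 m and z of pot_red in the frame of tray below 0.008 m and angle between pot_red's own z axis and vertical below 0.15 rad and linear speed of pot_red below 0.03 m/s); the robot touches nothing.
It fails at once if the roller is lifted off or lowered onto the picture (its underside between 5 and 20 mm above the picture) (y of roller in the frame of plaque between -0.04 and 0.04 m and x of roller in the frame of plaque between -0.1 and 0.1 m and z of roller in the frame of plaque between 0.034 and 0.049 m).
It fails at once if the roller is dragged over the picture instead of rolling (y of roller in the frame of plaque between -0.04 and 0.04 m and x of roller in the frame of plaque between -0.1 and 0.1 m and z of roller in the frame of plaque below 0.034 m and ((linear speed of roller above 0.02 m/s and angular speed of roller below 0.35 rad/s) or (linear speed of roller above 0.06 m/s and angular speed of roller below 1.2 rad/s))).
It fails at once if over the picture the roller is gripped or pushed from its side instead of by its top (fingertips lower than two thirds of its height) (y of roller in the frame of plaque between -0.04 and 0.04 m and x of roller in the frame of plaque between -0.1 and 0.1 m and z of roller in the frame of plaque between 0.024 and 0.034 m and contact force between roller and the fingers above 1 N and z of the grasp point in the frame of plaque below 0.053 m).
It fails at once if the roller runs off the side of the picture, or badly askew over it (y of roller in the frame of plaque between -0.04 and 0.04 m and x of roller in the frame of plaque between -0.1 and 0.1 m and z of roller in the frame of plaque between 0.024 and 0.034 m and (x of roller in the frame of plaque above 0.03 m or x of roller in the frame of plaque below -0.03 m or angle between the x axis of roller and the x axis of plaque, either way round above 0.3 rad)).
It fails at once if a bystander (glue jar, scissors, green or orange pot) is shifted by more than 15 mm or tipped (distance of any of glue_jar, scissors, pot_green, pot_orange from where it was at the start of the episode above 0.015 m or angle between any of glue_jar, scissors, pot_green, pot_orange's own z axis and vertical above 0.3 rad).
It also fails if it takes over 72 s, if anything falls off the work surface, if the arm or the gripper's body presses on something with over 40 N, if the wrist force passes 120 N, or if a joint passes its speed limit or range.

## Working session

There is one attempt and no reset: what is moved stays moved. The work goes in short steps, each a Python script; the robot and the scene stay as the last script left them, time stands still between calls to the robot, and variables do not carry over. Pictures are saved under pics/ and viewed, at most 10 in all, crops included, and the job is handed in when it is done.

```bash
mkdir -p pics; ls; python3 - <<'E'
from station import *
import cv2,numpy as np
a=camera("top");b=camera("scene")
im=np.vstack([a["color"]])
cv2.imwrite("pics/top.png",im[:,:,::-1]);cv2.imwrite("pics/scene.png",b["color"][:,:,::-1])
for p in(a,b):print(p["vertical_fov"],p["cx"],p["cy"],p["rvec"],p["tvec"])
s=read_state();print(s["time_s"],s["orientation"],tips_ahead)
E
```

```text
pics
56.784455729317074 277.9423021285045 207.13620250872043 [ 2.14173992 -2.20193667  0.10956622] [0.06917916 0.53066943 1.02449596]
52.503690294931225 284.6364453142672 213.96700493596302 [ 1.7324418   1.69239197 -0.76141508] [-0.07666783 -0.31958382  1.60013209]
0.1 [ 9.85855828e-01  1.67592398e-01 -1.33037444e-04 -1.02757232e-03] 0.017
```

View pics/top.png

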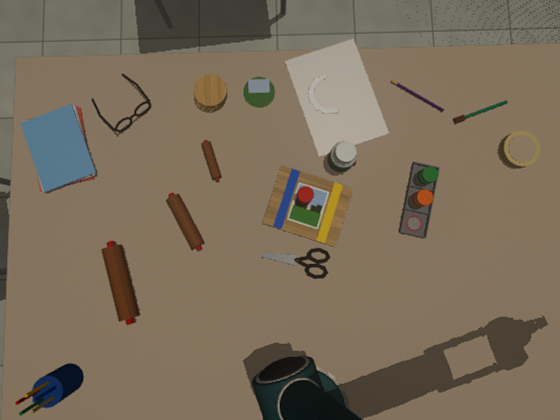

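View pics/scene.png

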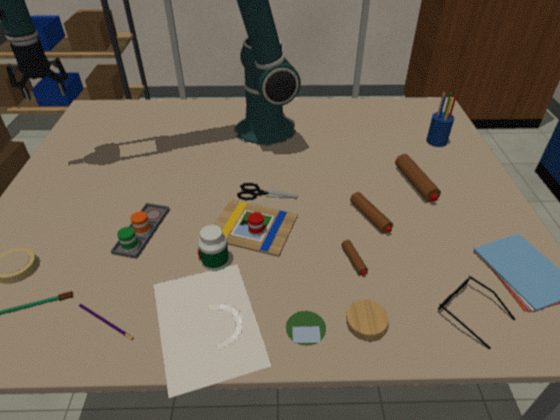

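The top view shows plaque at (308,206), with the yellow tape at (331,212), blue at (287,199), the red pot on the picture and the jar at (343,157) by the far end of the yellow tape. The free bay is at (413,223), the middle roller at (185,222) and the scissors at (300,262). Next I measure these.

```bash
cat > h.py <<'E'
from station import *
import cv2,numpy as np
def f(p): return 210/np.tan(np.radians(p["vertical_fov"]/2))
def cam(p):
    R=cv2.Rodrigues(np.array(p["rvec"],float))[0]; return R,np.array(p["tvec"],float).ravel()
def rayz(p,uv,z):
    "pixels (N,2) -> world points at height z (scalar)"
    uv=np.atleast_2d(uv).astype(float);R,t=cam(p)
    d=np.c_[(uv[:,0]-p["cx"])/f(p),(uv[:,1]-p["cy"])/f(p),np.ones(len(uv))]@R
    c=-R.T@t; return c+d*((z-c[2])/d[:,2])[:,None]
def cloud(p):
    R,t=cam(p);v,u=np.mgrid[:420,:560];D=p["depth"]
    P=np.stack([(u-p["cx"])/f(p)*D,(v-p["cy"])/f(p)*D,D],-1)
    return (P-t)@R
def quat(d):
    "tool down, tool y along horizontal direction d"
    from scipy.spatial.transform import Rotation as Ro
    y=np.array([d[0],d[1],0.])/np.hypot(d[0],d[1]);z=np.array([0,0,-1.]);x=np.cross(y,z)
    return Ro.from_matrix(np.c_[x,y,z]).as_quat()
def rect(P): return cv2.minAreaRect(P[:,:2].astype(np.float32)*1000)
E
python3 - <<'E'
from h import *
for n in("top","scene"):
    p=camera(n);W=cloud(p);h=cv2.cvtColor(p["color"],cv2.COLOR_RGB2HSV)
    print(n)
    for name,lo,hi in(("yellow",18,32),("blue",105,125)):
        m=(h[...,0]>=lo)&(h[...,0]<=hi)&(h[...,1]>190)&(h[...,2]>90)
        m&=(np.hypot(W[...,0]-rayz(p,[[308,206]] if n=="top" else [[255,228]],.009)[0,0],W[...,1]-rayz(p,[[308,206]] if n=="top" else [[255,228]],.009)[0,1])<.12)
        v,u=np.nonzero(m);P=rayz(p,np.c_[u,v],.009);print(name,len(u),rect(P),P.mean(0))
    for q in("plaque","tray","roller","pot_red","pot_green","pot_orange","glue_jar","scissors","tape_yellow","tape_blue"):
        for s in silhouettes(p,q)[:4]:
            if s["confidence"]<.3: continue
            m=s["pixels"]&(p["depth"]>0);P=W[m];top=np.percentile(P[:,2],98)
            T=P[P[:,2]>top-.006]
            c=rect(P);print(q,round(s["confidence"],2),s["bbox"],"top %.4f"%top,"med",np.round(np.median(P,0),4),"topmean",np.round(T.mean(0),4),"rect",np.round(c[0],1),np.round(c[1],1),round(c[2],1))
E
```

```text
top
yellow 491 ((516.20166015625, -86.19286346435547), (22.195064544677734, 166.28646850585938), 70.49111938476562) [ 0.51556328 -0.08588918  0.009     ]
blue 0 ((0.0, 0.0), (0.0, 0.0), 0.0) [nan nan nan]
plaque 0.73 [262.2, 170.0, 91.8, 77.2] top 0.0146 med [ 0.5293 -0.0313  0.0105] topmean [ 0.5315 -0.0286  0.0113] rect [536.7 -27.7] [215.6 174.4] 70.5
tray 0.73 [401.8, 163.2, 33.9, 75.8] top 0.0177 med [ 0.5215 -0.3273  0.0057] topmean [ 0.5381 -0.3251  0.0152] rect [ 543.7 -335.6] [ 80.2 200.5] 75.5
tray 0.4 [416.6, 168.0, 24.5, 16.6] top 0.0597 med [ 0.6039 -0.3426  0.0546] topmean [ 0.6059 -0.3487  0.0564] rect [ 612.  -349.8] [42.5 55.9] 78.0
roller 0.8 [202.6, 140.1, 16.0, 42.8] top 0.0313 med [0.6665 0.2361 0.0263] topmean [0.6671 0.2364 0.0282] rect [668.  236.7] [116.3  29.2] 12.2
roller 0.71 [166.2, 196.3, 34.7, 57.8] top 0.0439 med [0.5007 0.3055 0.0381] topmean [0.4997 0.3074 0.0406] rect [498.7 309.7] [169.8  43.9] 26.7
roller 0.56 [100.0, 239.8, 42.5, 87.7] top 0.0556 med [0.3428 0.4712 0.0489] topmean [0.3421 0.478  0.0524] rect [344.8 476.4] [220.6  50.3] 14.0
rolle
[... 3338 characters left out ...]
.6  43.1] 21.6
glue_jar 0.65 [196.8, 227.5, 31.8, 42.8] top 0.1066 med [ 0.6874 -0.1163  0.0725] topmean [ 0.6674 -0.1195  0.1048] rect [ 614.3 -132.1] [180.1  77.5] 9.3
scissors 0.83 [235.9, 181.9, 58.1, 18.9] top 0.0135 med [ 0.3953 -0.0205  0.009 ] topmean [ 0.393  -0.0064  0.0101] rect [398.2  11.2] [175.2  79.1] 77.0
tape_yellow 0.59 [223.6, 204.1, 18.1, 30.2] top 0.0141 med [ 0.5074 -0.0821  0.0106] topmean [ 0.5084 -0.0816  0.0108] rect [506.6 -82.3] [ 26.5 144.9] 69.4
tape_blue 0.85 [258.7, 211.2, 27.2, 39.5] top 0.0136 med [0.5671 0.0301 0.0107] topmean [0.5644 0.03   0.0108] rect [558.9  31. ] [ 26.3 171.7] 70.8<stdin>:8: RuntimeWarning: Mean of empty slice.
  ret = um.true_divide(
```

```bash
cat >> h.py <<'E'
U=np.array([.943,-.332]);V=np.array([.332,.943]);Y=np.array([.5175,-.0858]);B=np.array([.5585,.0315]);C=(Y+B)/2
G=tips_ahead and .002  # grasp point is 2 mm behind the TCP
def at(xy,zg): return [float(xy[0]),float(xy[1]),float(zg)-G]
def best(xy,z,d):
    "of the two half-turn twins, the one with the smaller wrist swing"
    q0=np.array(read_state()["q"]);c=[]
    for s in(1,-1):
        o=quat(s*np.array(d));j=inverse_kinematics(at(xy,z),o)
        if j is not None:c.append((np.abs(np.array(j)-q0).max(),o,j))
    c.sort(key=lambda a:a[0]);return c[0][1]
E
python3 - <<'E'
from h import *
p=camera("top")
h=p["color"][205:240,398:428].astype(int);m=(h[...,0]-h[...,1]>25)
v,u=np.nonzero(m);P=rayz(p,np.c_[u+398,v+205],.003);print("ring",len(u),rect(P),P.mean(0))
pot=np.array([.562,-.0165])
o=best(pot,.2,V);command_gripper(1.0)
move_to(at(pot,.16),o);w=camera("wrist")
cv2.imwrite("pics/w1.png",w["color"][:,:,::-1])
for s in silhouettes(w,"pot_red")[:1]:
    T=cloud(w)[s["pixels"]&(w["depth"]>0)];T=T[T[:,2]>.053];print(s["confidence"],T.mean(0),rect(T))
print(read_state()["time_s"],read_state()["q"])
E
```

```text
ring 104 ((498.2932434082031, -323.856689453125), (43.860755920410156, 81.01538848876953), 70.56050109863281) [ 0.48551971 -0.31994615  0.003     ]
0.61 [ 0.56333715 -0.01839882  0.06116873] ((564.4723510742188, -18.743816375732422), (42.88498306274414, 42.80191421508789), 10.706278800964355)
4.0917 [-7.49385964e-02  1.26493991e-01  1.94064323e+00 -1.16695702e-04
  1.07413629e+00 -1.30586388e+00]
```

View pics/w1.png

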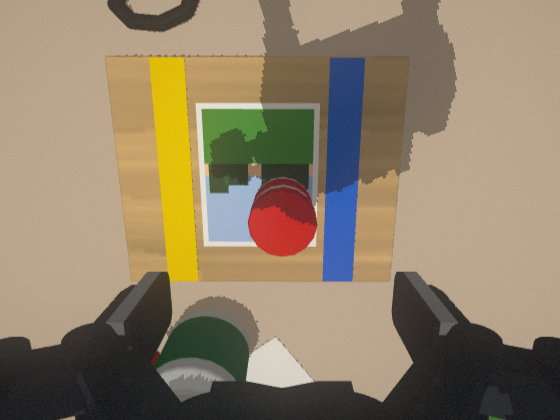

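The wrist view shows the pot at (283,220) centred between the fingers and both tapes full length (yellow 150–198, blue 323–364 px), with the jar at the lower left clear of the fingers. I'll refine the plaque from these corners and carry the pot over.

```bash
python3 - <<'E'
from h import *
w=camera("wrist")
for n,c in(("Y",[(150,57),(186,57),(198,282),(165,282)]),("B",[(330,57),(364,57),(352,282),(323,282)])):
    P=rayz(w,c,.009);print(n,P.mean(0),np.round(P[:,:2],4).tolist())
pot=np.array([.5644,-.0187]);o=best(pot,.16,V)
move_to(at(pot,.12),o);move_l(at(pot,.048),v=.12)
command_gripper(0,30);s=read_state();print("w",s["width"],s["gripper_force"],s["ee_pos"])
move_l(at(pot,.16),v=.2);s=read_state();print("w",s["width"],s["gripper_force"],s["contact_force"])
bay=np.array([.481,-.318]);o=best(bay,.16,[.25,.968])
move_to(at(bay,.16),o)
w=camera("wrist");cv2.imwrite("pics/w2.png",w["color"][:,:,::-1])
np.save("w2.npy",np.array([w],dtype=object),allow_pickle=True)
print(read_state()["time_s"],read_state()["q"])
E
```

```text
Y [ 0.51968425 -0.08761979  0.009     ] [[0.4363, -0.0695], [0.4445, -0.0462], [0.6034, -0.1048], [0.5945, -0.13]]
B [0.56126476 0.02971541 0.009     ] [[0.4775, 0.0468], [0.4853, 0.0688], [0.645, 0.0127], [0.6372, -0.0094]]
w 0.5108787735365476 30.82708239555359 [ 0.56519309 -0.01877337  0.04698229]
w 0.5031965701632009 30.594493746757507 [ 0.16764776  0.39886969 -1.12306711]
7.5833 [-6.25547891e-01  1.53168563e-01  1.91145103e+00  5.82974501e-04
  1.07792658e+00 -1.94496394e+00]
```

View pics/w2.png

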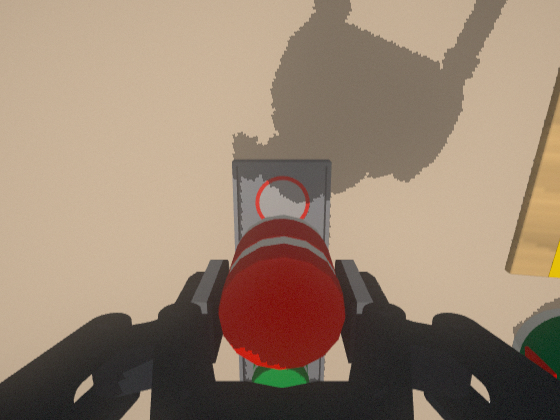

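The view shows the ring at about (283,204), clear in the free bay ahead of the carried pot, with the tray square to the gripper. I'll compute the ring centre, place the pot, then look at the roller.

```bash
sed -i 's/Y=np.array.*;C=/Y=np.array([.5187,-.0867]);B=np.array([.5600,.0306]);C=/' h.py; python3 - <<'E'
from h import *
w=np.load("w2.npy",allow_pickle=True)[0]
r=rayz(w,[[283,204]],.003)[0];print("ring",r,rayz(w,[[256,204],[310,204],[234,161],[330,161]],.003)[:,:2])
bay=r[:2]
if np.hypot(*(bay-[.481,-.318]))>.012: raise SystemExit("check")
bay=(bay+[.481,-.318])/2*1.0
move_l(at(bay,.065),v=.2);move_l(at(bay,.0435),v=.06)
s=read_state();print(s["contact_force"],s["ee_pos"])
command_gripper(.7);pause(.1);move_l(at(bay,.15),v=.2)
command_gripper(1.0)
rol=np.array([.500,.307]);a=np.radians(26.7);o=best(rol,.17,[-np.sin(a),np.cos(a)])
move_to(at(rol,.2),o);w=camera("wrist");t=camera("top")
cv2.imwrite("pics/w3.png",np.hstack([w["color"],t["color"][130:270,250:490].repeat(3,0)[:, :240]])[:,:,::-1])
W=cloud(w);m=(W[...,2]>.02)&(W[...,2]<.06)&(np.hypot(W[...,0]-.5,W[...,1]-.307)<.12)&(w["depth"]>0)
P=W[m];T=P[P[:,2]>.034];print(len(P),rect(P),rect(T),T.mean(0))
for n,x in(("top",t),):
    for q in("pot_red","pot_green","pot_orange"):
        for s in silhouettes(x,q)[:1]:
            P=cloud(x)[s["pixels"]&(x["depth"]>0)];z=np.percentile(P[:,2],95);print(q,s["confidence"],P[P[:,2]>z-.006].mean(0),z)
print(read_state()["time_s"],read_state()["q"])
E
```

```text
ring [ 0.48488728 -0.31780001  0.003     ] [[ 0.4796365  -0.33807536]
 [ 0.49013791 -0.29752525]
 [ 0.4433459  -0.34511614]
 [ 0.46143342 -0.27527979]]
[ 0.61602431 -0.04012011 -0.18082374] [ 0.48268438 -0.31781467  0.04115211]
9133 ((504.965576171875, 306.283447265625), (173.20953369140625, 39.95902633666992), 26.822587966918945) ((505.28643798828125, 306.2382507324219), (150.12051391601562, 31.533967971801758), 26.712514877319336) [0.50000566 0.30384505 0.03840625]
pot_red 0.67 [ 0.47803712 -0.3154485   0.05649046] 0.05888703848689673
pot_green 0.59 [ 0.60526239 -0.34886643  0.05632207] 0.058901085094482525
pot_orange 0.63 [ 0.54474157 -0.33026791  0.05633272] 0.05870750490124246
12.6833 [ 5.07074081e-01  1.35268426e-01  1.85234054e+00 -7.06450647e-05
  1.15414485e+00 -1.52862275e+00]
```

View pics/w3.png

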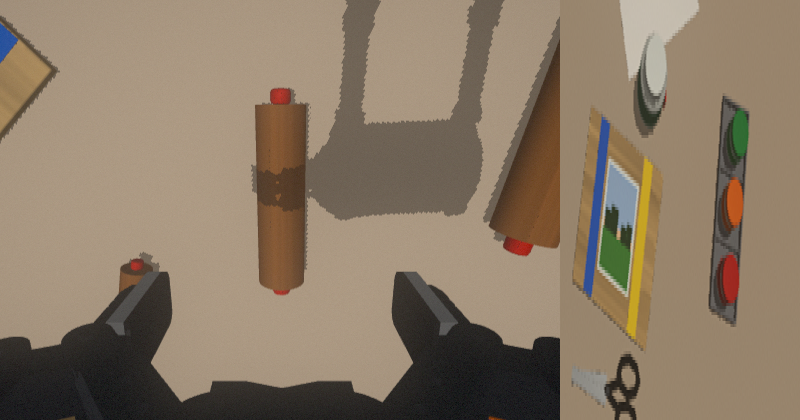

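The red pot is in the free bay (same height as its neighbours), and the roller is centred between the fingers at (281,195). Next I pick up the roller and lay it on the yellow tape.

```bash
cat >> h.py <<'E'
def look(name):
    "roller in plaque frame from its body's upper shell: x,y,angle,top z"
    t=camera(name);W=cloud(t);R=(W[...,:2]-C)
    x=R@U;y=R@V;m=(np.abs(x)<.1)&(np.abs(y)<.1)&(W[...,2]>.034)&(W[...,2]<.06)&(t["depth"]>0)
    c=t["color"].astype(int);m&=(c[...,0]>c[...,2]+15)   # brown/red
    if m.sum()<80: return None,t
    (cx,cy),(a,b),_=r=cv2.minAreaRect(np.c_[x[m],y[m]].astype(np.float32)*1000)
    bp=cv2.boxPoints(r);e=max((bp[1]-bp[0],bp[2]-bp[1]),key=np.linalg.norm)
    return np.round([cx,cy,max(a,b),min(a,b),np.degrees(np.arctan(e[1]/e[0])),W[...,2][m].max()*1000],1),t
E
python3 - <<'E'
from h import *
rol=np.array([.503,.3063]);a=np.radians(26.8);o=best(rol,.2,[-np.sin(a),np.cos(a)])
move_to(at(rol,.1),o);move_l(at(rol,.024),v=.12)
command_gripper(0,35);s=read_state();print("w",s["width"],s["gripper_force"])
move_l(at(rol,.2),v=.25);s=read_state();print("w",s["width"],s["contact_force"])
dst=Y-V*.001-U*.002;o=best(dst,.2,V)
move_to(at(dst,.2),o);move_l(at(dst,.06),v=.2);move_l(at(dst,.0338),v=.05);pause(.2)
s=read_state();print(s["contact_force"],s["ee_pos"])
command_gripper(.62);pause(.2);command_gripper(1.0);move_l(at(dst,.14),v=.2)
for n in("wrist","top"):
    r,t=look(n);print(n,r);cv2.imwrite(f"pics/y_{n}.png",t["color"][:,:,::-1])
print(read_state()["time_s"],read_state()["q"])
E
```

```text
w 0.4552015015860319 35.07096827030182
w 0.45204703704453764 [-0.19211035 -0.29159356 -1.71722146]
[-3.13361898  1.74308438  5.25537789] [ 0.5159246  -0.08691116  0.0318824 ]
wrist [-6.000e-01 -6.430e+01  1.732e+02  3.900e+01  1.000e-01  5.180e+01]
top [-49.8 -51.6  86.   25.2  11.7  53.5]
20.175 [-2.14422832e-01  7.78948344e-02  2.03969638e+00 -5.77256769e-06
  1.02773090e+00 -1.44667247e+00]
```

View pics/y_wrist.png

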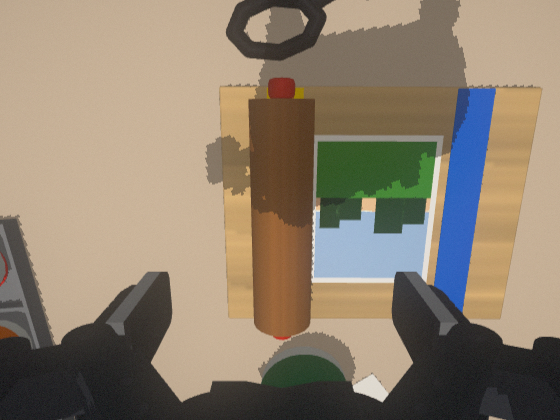

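The roller lies square beside the yellow tape's middle (y about −64 mm). However, at (3,262) the left edge shows what looks like the bay's ring, so I'll check with the top picture.

View pics/y_top.png

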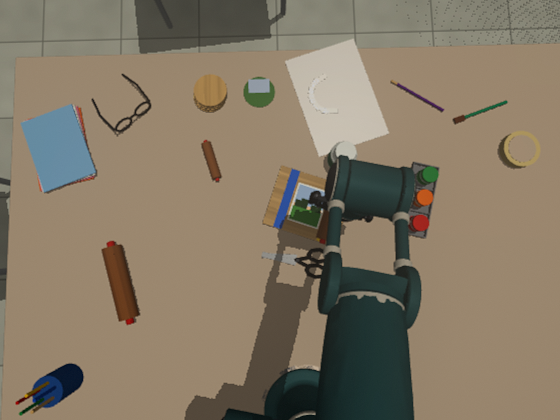

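The top view confirms the red pot in its bay at (420,223), and the bystanders are unmoved. Now I turn the fingers across the roller and do a first short stroke.

```bash
cat >> h.py <<'E'
def pos(y,zt,x=0.): # tip height zt (shut-finger reckoning)
    xy=C+U*x+V*y; return [float(xy[0]),float(xy[1]),float(zt)+tips_ahead]
def press(y,z0,want=8.):
    move_l(pos(y,z0),v=.15);b=read_state()["contact_force"][2];z=z0
    while z>z0-.018:
        z-=.001;move_l(pos(y,z),v=.05);F=read_state()["contact_force"][2]-b
        if F>want: return z,F
    raise SystemExit("no contact")
def stroke(y,z0,d0=-.010,d1=.012,v=.07):
    move_l(pos(y+d0,z0+.008),v=.25)
    z,F=press(y+d0,z0);move_l(pos(y+d0+2*(d1-d0),z),v=v)
    e=read_state();move_l(pos(y+d0+2*(d1-d0),z0+.008),v=.15)
    print("z %.4f F %.1f end"%(z,F),np.round(e["contact_force"],1),"expect y",round((y+d1-d0)*1000,1),"t",e["time_s"]);return z
E
python3 - <<'E'
from h import *
command_gripper(.5)
q=best(C+V*-.074,.12,U)
move_to(pos(-.074,.085),q)
r,t=look("wrist");print(r)
z=stroke(-.0625,.052)
move_l(pos(-.03,.1),v=.25)
r,t=look("wrist");print(r);cv2.imwrite("pics/s1.png",t["color"][:,:,::-1]);print(read_state()["q"],read_state()["time_s"])
E
```

```text
[ -1.1 -63.7 173.   38.6   0.2  52.1]
z 0.0450 F 12.4 end [-2.3  1.9  7.3] expect y -40.5 t 25.125
[-8.000e-01 -4.120e+01  1.726e+02  3.790e+01 -1.000e-01  5.180e+01]
[-1.52960488e-01  1.16878287e-01  2.03660878e+00 -2.01472731e-05
  9.87533489e-01  1.85746598e-01] 25.7333
```

View pics/s1.png

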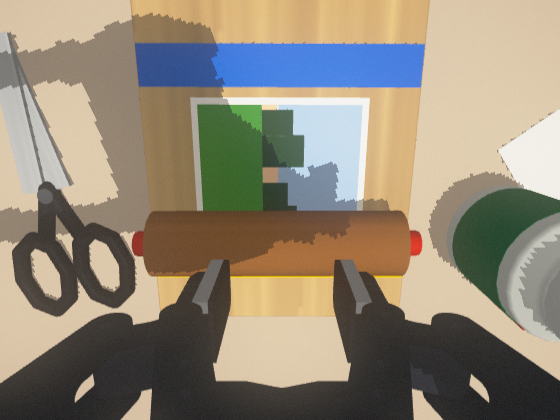

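The roller moved 22.5 mm as predicted and stays square, lying at rows 212–275 with the blue tape ahead at rows 44–87. The remaining strokes follow, with a measurement after each one.

```bash
python3 - <<'E'
from h import *
w=camera("wrist");P=rayz(w,[[136,44],[424,44],[424,87],[138,87]],.009);print("blue y,x",(P[:,:2].mean(0)-C)@V,(P[:,:2].mean(0)-C)@U)
y=-.0405
for k in range(4):
    d=.022
    stroke(y,.048,-.010,d-.010)
    yf=y+2*d-.010
    move_l(pos(yf-.012,.095),v=.25)
    r,t=look("wrist");print(r)
    if r is None or abs(r[0])>15 or abs(r[4])>5 or abs(r[1]-1000*(y+d))>6: break
    y=r[1]/1000+.0005
cv2.imwrite("pics/s2.png",t["color"][:,:,::-1]);print(read_state()["time_s"])
E
```

```text
blue y,x 0.060904674681428336 8.952226638235784e-05
z 0.0450 F 10.6 end [-1.1  1.2  7. ] expect y -18.5 t 27.9
[ -1.1 -19.4 172.6  38.6  -0.2  51.6]
z 0.0450 F 12.0 end [-1.7  1.9  7. ] expect y 3.1 t 30.6
[-9.000e-01  2.300e+00  1.726e+02  3.890e+01  1.000e-01  5.200e+01]
z 0.0450 F 11.2 end [-1.6  1.1  7.3] expect y 24.8 t 33.3
[ -1.1  24.8 173.   37.9   0.2  51.6]
z 0.0450 F 12.1 end [-2.4  2.3  7.1] expect y 47.3 t 36.0
[ -1.   46.4 173.   38.8  -0.   51.3]
36.6167
```

View pics/s2.png

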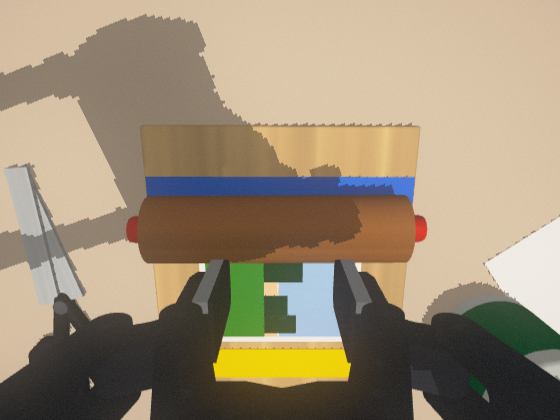

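The roller is square at y ≈ 46 mm, just short of the blue tape, whose far edge shows at row 177. One last 15 mm stroke should bring it there.

```bash
python3 - <<'E'
from h import *
stroke(.0466,.048,-.0075,.0075)
move_l(pos(.045,.11),v=.25);pause(.3)
r,t=look("wrist");print(r);print(read_state()["time_s"])
cv2.imwrite("pics/s3.png",t["color"][:,:,::-1])
W=cloud(t);print([np.round(((rayz(t,[[c,rr]],.009)[0,:2]-C)@V)*1000,1) for c,rr in((280,60),)])
p=camera("scene")
for q in("pot_red","glue_jar","pot_green","scissors"):
    for s in silhouettes(p,q)[:1]:
        P=cloud(p)[s["pixels"]&(p["depth"]>0)];z=np.percentile(P[:,2],95);print(q,P[P[:,2]>z-.006].mean(0),z)
E
```

```text
z 0.0450 F 10.6 end [-2.3  2.  10.5] expect y 61.6 t 38.5
[ -1.1  61.9 172.6  37.5   0.   51.7]
39.4833
[np.float64(139.9)]
pot_red [ 0.48593363 -0.31582527  0.05564457] 0.05753522329247788
glue_jar [ 0.66771932 -0.11969963  0.10488468] 0.10618601841979808
scissors [ 0.39384883 -0.01030522  0.01013708] 0.012453981582831668
```

View pics/s3.png

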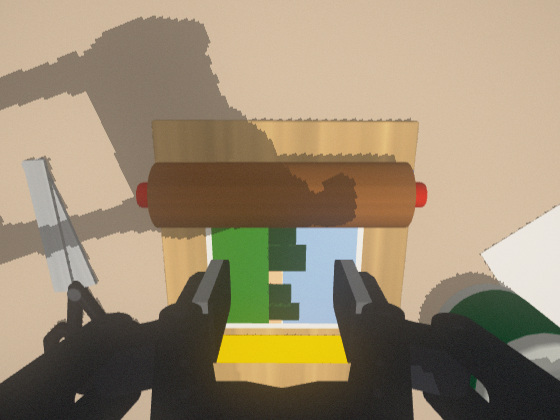

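The roller covers the blue tape squarely (rows 163–227, y ≈ 61.9 mm), and the red pot and bystanders are in place. I'm handing in.

```bash
python3 -c "
from h import *
move_l(pos(.045,.2),v=.25);pause(.3);print(finish_job())"
```

```text
the job is handed in; nothing more can be done
None
```

The job is handed in (no verdict came back): by my last measurements the red pot stands in the free bay and the roller lies square on the blue tape, within about 1 mm of its middle line, after rolling across the picture in six strokes, with no shift seen in the bystanders.

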